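# Set the shaker dial up four clicks and start it

### The arm

A 6-joint arm with a two-finger parallel gripper is mounted at the origin on a cart in front of the work surface, level with it; the furniture and walls round the work are solid. World frame = base frame: x ahead of the robot, y to its left, z up, the work surface at z = 0. Lengths are in mm, angles in degrees, forces in N, time in s.
With the tool pointing down it reaches from about 300 to 850 mm from the base axis. Payload 4.2 kg.
Tool frame: the origin (TCP) lies at the very end of the fingers, on their centre line; the grasp point (between the pads) lies 19 mm behind it; z points along the fingers, y is the line along which they close (so a half turn about z gives the same grasp; the last joint's range is limited). The gripper opens to 91 mm and grips with 3 to 60 N. Pads are 32 mm wide; open, the fingers measure 118 mm over their backs; the gripper's body (76 mm by 178 mm) begins 60 mm behind the grasp point.
Start: joints at [-73.912, 18.312, 89.639, -0, 72.044, -1.146], TCP at [170.367, -549.198, 213.976] pointing down, gripper open.
Joint ranges: [-177.97, 177.97], [-48.28, 115.42], [12.27, 149.76], [-77.06, 257.06], [2.81, 150.46], [-146.56, 146.56]. Speed limits (degrees/s): [147.25, 147.25, 180, 180, 180, 180].

### API

Orientations are given as [roll, pitch, yaw] about the fixed x, y, z axes, in that order (R = Rz(yaw) Ry(pitch) Rx(roll)).
In Python, from workcell import env, eyes gives the robot as it stands.
- The arm moves only by the tool send_rows, never from a script. Its argument "targets" is text: rows parted by semicolons, each of 7 numbers parted by spaces: the shift along the tool's x, y, z in m, then the turn, a rotation vector about the tool's x, y, z in degrees, then the opening in per cent of the stroke, from 0 (shut) to 100 (fully open). A call has 1 to 12 rows; each row is the pose to reach, as a shift and turn from the pose commanded when the call began, along the tool's axes at that moment; what a row does not reach only later rows make up. A row lasts 1/12 s, in which the tool goes at most 41.7 mm and 7.16 degrees, less where a joint would pass 70% of its speed; a pose out of reach is approached as far as the arm can. A call with a gripper value outside its range is refused whole. The fingers move at their own pace and stop on an object; "grip_force" is the grip in N (left out, the last holds). Time passes only in rows, so rows that repeat a pose let the fingers close. It gives the time, the measured TCP pose, the force, the opening and the grip force at its end, in the units of the state.
- env.state(): the state, without advancing time (a new reading comes with each control period).
- eyes.grab_frame(name): name is "scene" or "top" or "wrist"; returns a dict with "image" (420x560x3 uint8, blue, green, red), "fovy" (degrees; the focal length in pixels is half the picture's height over the tangent of half this angle, whatever the lens; pixels are square), "cx", "cy" (the principal point, pixels), "D" ([k1, k2, p1, p2, k3] as OpenCV has them; the pictures are not rectified), "eye" and "attitude" of the camera in the world. Camera axes: x right, y up, looking along -z (the intrinsics and any distortion apply to the point x, -y, -z); pixel columns grow to the right and rows downward; lengths in mm; the calibration is good to about 2 mm. A picture is of the moment at which its call begins. There is no depth.
- env.job_done(): hands the job in; it is judged then, once.
The state is a dict: "time_s": time; "qpos": joint angles; "qvel": joint speeds; "effort": joint torques, N m; "ee_pos": TCP position; "ee_rot": TCP orientation; "force": force on the tool from outside, world axes, zero at the start; "torque": the same for the moment, N m; "gripper_width": finger opening in mm; "gripper_force": force on a finger pad.
Only numpy, scipy, OpenCV 4.12 (cv2) and the standard library are available. Lean on these libraries where they do the work, as an engineer would, in place of code of your own. Each camera call takes 0.05 s, during which the arm holds its last target. There are 200 camera calls.

### The job

Turn the orbital shaker's click-stop dial up, clockwise seen from above, by exactly four clicks from where it stands, pushing its orange peg round gently with a fingertip (do not pinch the peg). When the dial has settled on that click, press the green start button fully down with a fingertip and let it go. Leave the dish on the platform, the beaker and the flask where they are.

Things in the scene. Friction and masses are not known exactly. Their poses are not given: they have to be found in the camera images.
- shaker: Orbital shaker, a white case 170 (x) x 280 (y) x 55 mm high, fixed to the bench. Origin: centre of its underside, on the bench top; z up. Its deck is at z = 55 mm. On the deck in its own frame: dial axis at (0, -80) mm, green start button at (-58, 45) mm, metal platform from x = -20 to 80 and y = 6 to 134 mm with its top at z = 68 mm.
- dial_axis (a point): Point on the dial's vertical axis at the height of the dial's flat upper face (67 mm above the bench). The dial is a black disc of 88 mm diameter lying flat, with a scale ring of eight black marks, 30 degrees apart, round it on the deck. Axes as the shaker.
- peg_mid (a point): Middle of the orange finger peg on the dial: an upright round post of 12 mm diameter, its axis 34 mm from the dial axis, standing from the disc's face (67 mm above the bench) to 89 mm above the bench; this point is at 79 mm. It turns with the dial. Nothing else stands up from the disc.
- dial (a joint): Dial angle in rad, growing clockwise seen from above. Eight click stops, 30 degrees apart: 0, 0.524 ... 3.665; end stops just beyond the first and last. It starts on one of the first three. At 0 the peg is 120 degrees anticlockwise of the shaker's +x. A click takes about 3.5 N at the peg; past half-way the dial snaps on to the next stop by itself, up to 15 degrees ahead of the finger, and stays.
- start_top (a point): Centre of the top face of the green start button, a round push button of 22 mm diameter its top 76 mm above the bench, in a grey housing of 38 mm diameter that ends 67 mm above the bench; pressed straight down. It springs back; fully down takes 4 N.
- start (a joint): Travel of the start button in m: 0 up, 0.005 fully down.
- dish: Loose glass petri dish, 61 mm across and 15 mm high, on the shaker's platform. Origin: centre of its underside.
- beaker: Loose empty glass beaker, 74 x 81 x 96 mm high, on the bench to the left of the shaker. Origin: centre of its underside.
- flask: Loose glass conical flask, 71 mm across and 121 mm high, on the bench to the right. Origin: centre of its underside.

How it is judged:
By the outcome, as a careful person would: the job done as asked, in the order asked, and still so for the second after the job is handed in, with the robot touching nothing.
It also fails if it takes over 61 s, if anything falls off the work surface, if the arm or the gripper's body presses on something with over 40 N, if the wrist force passes 120 N, or if a joint passes its speed limit or range.

## Working session

There is one attempt and no reset: what is moved stays moved. The work goes in short steps, Python scripts to look and compute and a tool call to move; the robot and the scene stay as the last step left them, time stands still between calls to the robot, and variables do not carry over. Pictures are saved under pics/ and viewed, at most 10 in all, crops included, and the job is handed in when it is done.

Besides the shell and the picture viewer there is one more tool, called after ">>>" as name(argument=value, ...), one argument or row to a line, values as JSON. send_rows: Moves the arm, as the interface text tells. Its arguments: {"type":"object","properties":{"targets":{"type":"string"},"grip_force":{"type":"number"}},"required":["targets"]}

```bash
mkdir -p pics; ls; python3 - <<'E'
from workcell import env, eyes
import cv2
s=env.state(); print({k:s[k] for k in("time_s","ee_pos","ee_rot","force","gripper_width")})
for n in("top","scene"):
    f=eyes.grab_frame(n); cv2.imwrite(f"pics/{n}1.png",f["image"]); print(n,{k:v for k,v in f.items() if k!="image"})
E
```

```text
pics
{'time_s': 0.0, 'ee_pos': array([ 170.23862083, -548.70322593,  213.14765464]), 'ee_rot': array([-1.79902992e+02, -4.01954088e-04,  1.72372353e+01]), 'force': array([-0.03136419, -0.08651303,  0.40660024]), 'gripper_width': 91.50221740730132}
top {'fovy': 55.77493449970433, 'cx': 277.04223303270504, 'cy': 213.51961380838696, 'D': array([-0.05340391,  0.        ,  0.        ,  0.        ,  0.        ]), 'eye': array([ 373.10867117,   38.85972517, 1133.34175593]), 'attitude': array([  7.52393316,   0.65660974, -89.62009551])}
scene {'fovy': 57.99481335559191, 'cx': 282.55620702046156, 'cy': 210.75279065799498, 'D': array([0.02133427, 0.        , 0.        , 0.        , 0.        ]), 'eye': array([-248.61237938,  471.19762099,  830.51117627]), 'attitude': array([  49.16820202,   -1.06790429, -118.29696919])}
```

View pics/top1.png

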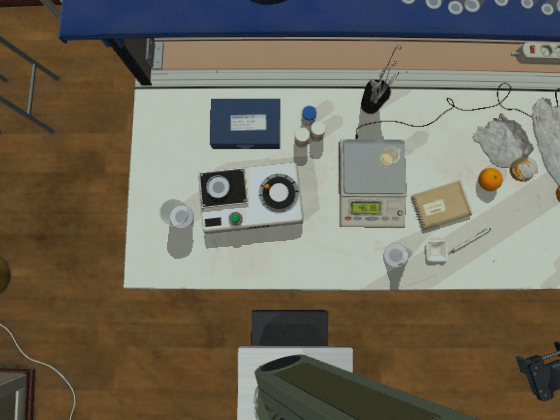

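View pics/scene1.png

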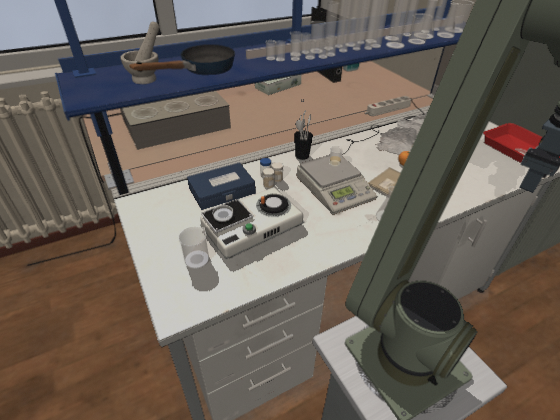

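The top view shows the shaker with its dial at about (278,193), the orange peg at (265,186), the green button at (236,218), the dish at (219,187), the beaker at (181,216) and the flask at (396,255).

```bash
cat > h.py <<'E'
import numpy as np, cv2
from scipy.spatial.transform import Rotation as R
from workcell import env, eyes
def ray(f,px):
    H=f["image"].shape[0]; F=H/2/np.tan(np.radians(f["fovy"]/2))
    K=np.array([[F,0,f["cx"]],[0,F,f["cy"]],[0,0,1.]])
    u=cv2.undistortPoints(np.array([[px]],float),K,np.array(f["D"]))[0,0]
    return R.from_euler('xyz',f["attitude"],degrees=True).apply([u[0],-u[1],-1.])
def onz(f,px,z):
    d=ray(f,px); return (f["eye"]+d*(z-f["eye"][2])/d[2])
def blob(f,lo,hi,box=None):
    m=cv2.inRange(cv2.cvtColor(f["image"],cv2.COLOR_BGR2HSV),lo,hi)
    if box: k=np.zeros_like(m); x0,y0,x1,y1=box; k[y0:y1,x0:x1]=255; m&=k
    n,_,st,c=cv2.connectedComponentsWithStats(m)
    if n<2: return None
    i=1+st[1:,4].argmax(); return c[i],st[i]
ORANGE=((5,150,120),(22,255,255)); GREEN=((50,90,40),(85,255,255))
E
python3 - <<'E'
from h import *
f=eyes.grab_frame("top")
p,s=blob(f,*ORANGE,(190,160,310,240)); print("peg",p,s,onz(f,p,85))
g,s2=blob(f,*GREEN,(190,160,310,240)); print("green",g,s2,onz(f,g,75))
m=cv2.inRange(cv2.cvtColor(f["image"],cv2.COLOR_BGR2HSV),(0,0,150),(180,60,255))
cv2.imwrite("pics/crop.png",cv2.resize(f["image"][150:250,190:315],None,fx=6,fy=6,interpolation=cv2.INTER_CUBIC))
E
```

```text
peg [266.61538462 185.61538462] [265 184   4   4  13] [587.10936617  80.36009566  85.        ]
green [234.59615385 217.61538462] [231 214   8   8  52] [501.1129547  166.09760706  75.        ]
```

View pics/crop.png

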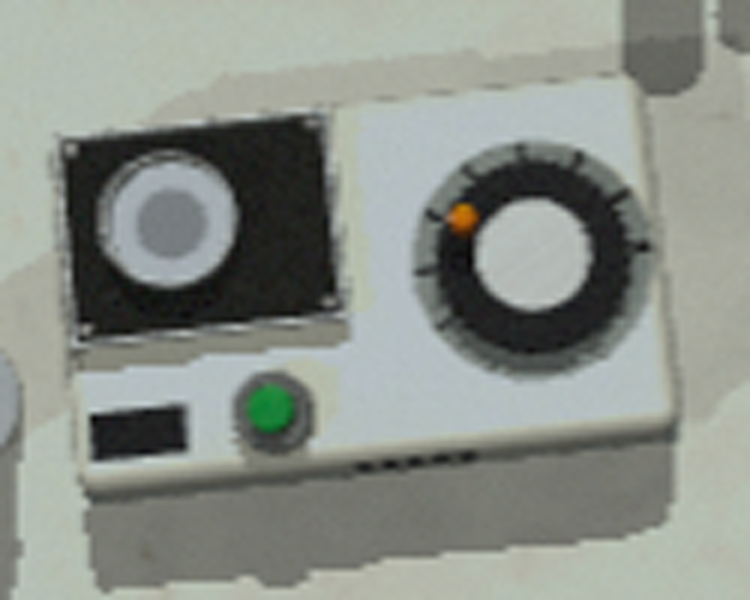

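The crop shows the hub at about (533,253) in the crop, the peg at (463,217) next to the third of the eight marks (stop 2), and the green button at (270,408). The target is stop 6.

```bash
python3 - <<'E'
from h import *
f=eyes.grab_frame("top")
hub=np.array([533,254])/6+[190,150]-.4
d=onz(f,hub,67); b=onz(f,blob(f,*GREEN,(190,160,310,240))[0],75); p=onz(f,blob(f,*ORANGE,(190,160,310,240))[0],87)
az=lambda v:np.degrees(np.arctan2(v[1],v[0]))
yaw=az(b-d)-az([-58,125]); print(d,b,np.linalg.norm((b-d)[:2]),np.hypot(58,125),"yaw",yaw,"peg local",az(p-d)-yaw,np.linalg.norm((p-d)[:2]))
s=env.state(); T=R.from_euler('xyz',s["ee_rot"],degrees=True)
print("shift to above dial z250",T.inv().apply(np.r_[d[:2],250]-s["ee_pos"]))
E
```

```text
[573.34703801  48.60965298  67.        ] [501.06054059 166.14842811  75.        ] 137.98804791946446 137.80058055030102 yaw 6.700268879851222 peg local 60.160403108588525 34.782841969117854
shift to above dial z250 [ 561.99851973 -451.33330337  -36.08511406]
```

>>> send_rows(
  targets="0.28 -0.225 -0.04 0 0 -70 0; 0.28 -0.225 -0.04 0 0 -70 0; 0.28 -0.225 -0.04 0 0 -70 0; 0.28 -0.225 -0.04 0 0 -70 0; 0.28 -0.225 -0.04 0 0 -70 0; 0.28 -0.225 -0.04 0 0 -70 0; 0.28 -0.225 -0.04 0 0 -70 0; 0.28 -0.225 -0.04 0 0 -70 0; 0.28 -0.225 -0.04 0 0 -70 0; 0.28 -0.225 -0.04 0 0 -70 0; 0.28 -0.225 -0.04 0 0 -70 0; 0.28 -0.225 -0.04 0 0 -70 0",
  grip_force=10,
)

```text
time_s: 1.2
ee_pos: [371.1, -251.2, 253.9]
ee_rot: [-180.0, 0.0, 87.1]
force: [-0.2, -0.2, 0.2]
gripper_width: 13.9
gripper_force: 0.0
```

```bash
cat >> h.py <<'E'
D=np.array([573.3,48.6]); B=np.array([501.1,166.1]); YAW=6.7
def shift(xy,z,yaw):
    s=env.state(); T=R.from_euler('xyz',s["ee_rot"],degrees=True)
    G=R.from_euler('xyz',[180,0,yaw],degrees=True)
    return np.round(T.inv().apply(np.r_[xy,z]-s["ee_pos"])/1000,4), np.round((T.inv()*G).as_rotvec(degrees=True),1)
E
python3 - <<'E'
from h import *
print(env.state()["qpos"],env.state()["ee_pos"],env.state()["ee_rot"],env.state()["force"]); print(shift(D+[-90,60],230,156.7))
E
```

```text
[-3.55471346e+01  5.27575873e+00  1.00856004e+02 -2.55823312e-02
  7.38739104e+01 -3.26736990e+01] [ 371.08025376 -251.19272515  253.86093469] [-1.79981957e+02  1.76230200e-02  8.71336740e+01] [-0.17417931 -0.17763612  0.17872738]
(array([0.365 , 0.0941, 0.0237]), array([ -0. ,   0. , -69.6]))
```

```bash
python3 - <<'E'
from h import *
print(shift(D+[-23.3,47],180,156.7))
E
```

```text
(array([0.3553, 0.1614, 0.0737]), array([ -0. ,   0. , -69.6]))
```

>>> send_rows(
  targets="0.355 0.161 0.074 0 0 -69.6 0; 0.355 0.161 0.074 0 0 -69.6 0; 0.355 0.161 0.074 0 0 -69.6 0; 0.355 0.161 0.074 0 0 -69.6 0; 0.355 0.161 0.074 0 0 -69.6 0; 0.355 0.161 0.074 0 0 -69.6 0; 0.355 0.161 0.074 0 0 -69.6 0; 0.355 0.161 0.074 0 0 -69.6 0; 0.355 0.161 0.074 0 0 -69.6 0; 0.355 0.161 0.074 0 0 -69.6 0; 0.355 0.161 0.074 0 0 -69.6 0; 0.355 0.161 0.074 0 0 -69.6 0",
)

```text
time_s: 2.2
ee_pos: [549.1, 95.0, 178.9]
ee_rot: [-179.9, -0.1, 156.7]
force: [-0.6, 0.5, 0.4]
gripper_width: 0.2
gripper_force: 0.0
```

```bash
python3 - <<'E'
from h import *
f=eyes.grab_frame("wrist"); cv2.imwrite("pics/w1.png",f["image"]); print(env.state()["qpos"],env.state()["ee_pos"])
p=blob(f,*ORANGE); g=blob(f,*GREEN)
print(p,p and onz(f,p[0],79)-np.r_[D,0], g,g and onz(f,g[0],76)); print(shift(D+[-23.3,47],74,156.7))
E
```

```text
[ 8.58986934e+00  1.81179662e+01  9.51172428e+01 -4.83759804e-02
  6.68554932e+01 -5.80349390e+01] [548.81642499  94.26833393 179.43067045]
(array([41.25833333, 18.25833333]), array([ 30,   9,  20,  17, 120], dtype=int32)) [-231.68179087  -63.17901817   79.        ] (array([344.38754325, 124.13148789]), array([331, 111,  27,  28, 578], dtype=int32)) [504.1480513  164.04001636  76.        ]
(array([-0.0007,  0.0018,  0.1054]), array([-0.1, -0.1, -0.1]))
```

View pics/w1.png

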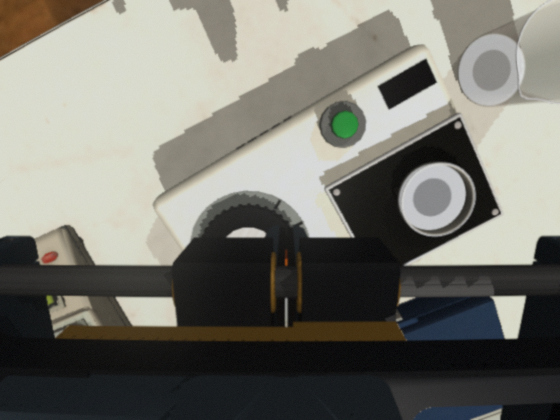

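The wrist view shows the green button at (344,124), within 3 mm of the earlier estimate, and the closed fingers hiding the peg. I'll descend beside the peg now.

>>> send_rows(
  targets="0 0.001 0.035 0 0 0 0; 0 0.001 0.06 0 0 0 0; 0 0.001 0.08 0 0 0 0; 0 0.001 0.09 0 0 0 0; 0 0.001 0.098 0 0 0 0; 0 0.001 0.103 0 0 0 0; 0 0.001 0.105 0 0 0 0; 0 0.001 0.105 0 0 0 0; 0 0.001 0.105 0 0 0 0",
)

```text
time_s: 3.0
ee_pos: [550.2, 96.4, 75.9]
ee_rot: [179.9, 0.1, 156.8]
force: [0.2, 0.9, 0.9]
gripper_width: 0.4
gripper_force: 0.0
```

```bash
python3 - <<'E'
from h import *
f=eyes.grab_frame("top"); p=blob(f,*ORANGE,(190,160,310,240)); cv2.imwrite("pics/t2.png",cv2.resize(f["image"][150:250,190:315],None,fx=6,fy=6))
print(env.state()["ee_pos"],env.state()["force"],p)
# rows: pushes, shift from this pose for peg advance a (deg), standoff 22, mid steps
s=env.state(); T=R.from_euler('xyz',s["ee_rot"],degrees=True)
u=lambda a:np.array([np.cos(np.radians(a)),np.sin(np.radians(a))])
for a in range(-4,120,4):
    ph=YAW+60-a; xy=D+34*u(ph)+22*u(ph+90)
    print(a,shift(xy,74,ph+90))
E
```

```text
[550.16412415  96.44105363  75.89545889] [-0.81558451  0.16331852 -0.35361489] None
-4 (array([-0.0158, -0.0024,  0.0019]), array([ 0.1,  0.1, -3.9]))
0 (array([-0.0182, -0.0008,  0.0019]), array([0.1, 0.1, 0.1]))
4 (array([-0.0206,  0.0006,  0.0019]), array([0.1, 0.1, 4.1]))
8 (array([-0.0231,  0.0019,  0.0019]), array([0.1, 0.1, 8.1]))
12 (array([-0.0257,  0.003 ,  0.0019]), array([ 0.1,  0.1, 12.1]))
16 (array([-0.0284,  0.0039,  0.0019]), array([ 0.1,  0.1, 16.1]))
20 (array([-0.0311,  0.0046,  0.002 ]), array([ 0.1,  0.1, 20.1]))
24 (array([-0.0339,  0.0051,  0.002 ]), array([ 0.1,  0.1, 24.1]))
28 (array([-0.0367,  0.0055,  0.002 ]), array([ 0.1,  0.1, 28.1]))
32 (array([-0.0395,  0.0056,  0.002 ]), array([ 0.1,  0.1, 32.1]))
36 (array([-0.0424,  0.0056,  0.002 ]), array([ 0.1,  0.1, 36.1]))
40 (array([-0.0452,  0.0053,  0.002 ]), array([ 0.1,  0.1, 40.1]))
44 (array([-0.048 ,  0.0048,  0.002 ]), array([ 0.1,  0.1, 44.1]))
48 (array([-0.0507,  0.0042,  0.002 ]), array([ 0.1,  0.1, 48.1]))
52 (array([-0.0534,  0.0034,  0.002 ]), array([ 0.1,  0.1, 52.1]))
56 (array([-0.0561,  0.
[... 428 characters left out ...]
.1,  0. , 80.1]))
84 (array([-0.0717, -0.0095,  0.002 ]), array([ 0.1,  0. , 84.1]))
88 (array([-0.0734, -0.0118,  0.002 ]), array([ 0.1,  0. , 88.1]))
92 (array([-0.0749, -0.0142,  0.002 ]), array([ 0.1,  0. , 92.1]))
96 (array([-0.0762, -0.0166,  0.002 ]), array([ 0.1,  0. , 96.1]))
100 (array([-0.0774, -0.0192,  0.002 ]), array([1.000e-01, 0.000e+00, 1.001e+02]))
104 (array([-0.0784, -0.0218,  0.002 ]), array([1.000e-01, 0.000e+00, 1.041e+02]))
108 (array([-0.0793, -0.0245,  0.002 ]), array([1.000e-01, 0.000e+00, 1.081e+02]))
112 (array([-0.0799, -0.0273,  0.002 ]), array([1.000e-01, 0.000e+00, 1.121e+02]))
116 (array([-0.0803, -0.0301,  0.002 ]), array([1.000e-01, 0.000e+00, 1.161e+02]))
```

>>> send_rows(
  targets="-0.006 0 0.001 0 0 0 0; -0.012 -0.001 0.002 0 0 0 0; -0.016 -0.001 0.002 0 0 0 0; -0.0182 -0.0008 0.002 0 0 0 0; -0.0194 0 0.002 0 0 2 0; -0.0206 0.0006 0.002 0 0 4 0; -0.022 0.0013 0.002 0 0 6 0; -0.0231 0.0019 0.002 0 0 8 0; -0.0244 0.0025 0.002 0 0 10 0; -0.0257 0.003 0.002 0 0 12 0; -0.0271 0.0035 0.002 0 0 14 0; -0.0284 0.0039 0.002 0 0 16 0",
)

```text
time_s: 4.05
ee_pos: [576.4, 89.5, 72.8]
ee_rot: [-180.0, -0.1, 140.7]
force: [-1.8, 3.0, 0.8]
gripper_width: 0.7
gripper_force: 1.6
```

```bash
cat >> h.py <<'E'
u=lambda a:np.array([np.cos(np.radians(a)),np.sin(np.radians(a))])
def look(name=None):
    f=eyes.grab_frame("top"); p=blob(f,*ORANGE,(190,160,310,240))
    if name: cv2.imwrite(f"pics/{name}.png",cv2.resize(f["image"][150:250,190:315],None,fx=6,fy=6))
    s=env.state(); print(s["time_s"],s["ee_pos"],s["ee_rot"],s["force"])
    for n in("top","scene"):
        f=eyes.grab_frame(n); p=blob(f,*ORANGE,(190,160,310,240))
        if p:
            v=onz(f,p[0],83)[:2]-D; print(n,"peg",p[1][4],np.hypot(*v),"advance",60+YAW-np.degrees(np.arctan2(v[1],v[0])))
def plan(rng,st=22):
    for a in rng:
        ph=YAW+60-a; print(a,shift(D+34*u(ph)+st*u(ph+90),74,ph+90))
E
python3 -c "
from h import *
look(); plan(range(14,44,3))"
```

```text
4.1 [576.82651816  89.43213786  72.80313739] [-1.79993885e+02 -1.05566417e-01  1.40648289e+02] [-1.92462591  2.24809984  1.26942996]
14 (array([ 0.0002, -0.0005, -0.0012]), array([-0. , -0.1, -1.8]))
17 (array([-0.0016,  0.0007, -0.0012]), array([-0. , -0.1,  1.2]))
20 (array([-0.0034,  0.0018, -0.0012]), array([-0. , -0.1,  4.2]))
23 (array([-0.0053,  0.0027, -0.0012]), array([-0. , -0.1,  7.2]))
26 (array([-0.0072,  0.0036, -0.0012]), array([-0. , -0.1, 10.2]))
29 (array([-0.0092,  0.0044, -0.0012]), array([-0. , -0.1, 13.2]))
32 (array([-0.0112,  0.005 , -0.0012]), array([-0. , -0.1, 16.2]))
35 (array([-0.0133,  0.0056, -0.0012]), array([-0. , -0.1, 19.2]))
38 (array([-0.0153,  0.006 , -0.0012]), array([-0. , -0.1, 22.2]))
41 (array([-0.0174,  0.0064, -0.0012]), array([-0. , -0.1, 25.2]))
```

>>> send_rows(
  targets="-0.001 0.0004 -0.001 0 0 0 0; -0.0016 0.0007 -0.001 0 0 1 0; -0.0025 0.0012 -0.001 0 0 3 0; -0.0034 0.0018 -0.001 0 0 4 0; -0.0044 0.0023 -0.001 0 0 6 0; -0.0053 0.0027 -0.001 0 0 7 0; -0.0062 0.0031 -0.001 0 0 9 0; -0.0072 0.0036 -0.001 0 0 10 0; -0.0072 0.0036 -0.001 0 0 10 0; -0.0072 0.0036 -0.001 0 0 10 0",
)

```text
time_s: 5.03
ee_pos: [585.2, 86.8, 74.0]
ee_rot: [180.0, 0.0, 130.9]
force: [0.9, 0.2, -0.0]
gripper_width: 0.4
gripper_force: 0.0
```

```bash
python3 -c "
from h import *
look('t3'); plan(range(23,78,3))"
```

```text
5.0833 [585.04688479  86.90157793  73.96071966] [-1.79996973e+02  1.78917885e-02  1.30866551e+02] [ 0.84190146 -0.24299192 -0.53832277]
23 (array([ 0.0022, -0.0011, -0.0001]), array([-0. ,  0. , -2.8]))
26 (array([ 0.0005,  0.0001, -0.0001]), array([-0. ,  0. ,  0.2]))
29 (array([-0.0013,  0.0012, -0.0001]), array([-0. ,  0. ,  3.2]))
32 (array([-0.0032,  0.0022, -0.0001]), array([-0. ,  0. ,  6.2]))
35 (array([-0.0051,  0.0031, -0.0001]), array([-0. ,  0. ,  9.2]))
38 (array([-0.0071,  0.0039, -0.0001]), array([-0. ,  0. , 12.2]))
41 (array([-0.0091,  0.0046, -0.0001]), array([-0. ,  0. , 15.2]))
44 (array([-0.0111,  0.0052, -0.0001]), array([-0. ,  0. , 18.2]))
47 (array([-0.0132,  0.0057, -0.0001]), array([-0. ,  0. , 21.2]))
50 (array([-0.0153,  0.0061, -0.0001]), array([-0. ,  0. , 24.2]))
53 (array([-0.0174,  0.0064, -0.0001]), array([-0. ,  0. , 27.2]))
56 (array([-0.0195,  0.0065, -0.0001]), array([-0. ,  0. , 30.2]))
59 (array([-0.0216,  0.0066, -0.0001]), array([-0. ,  0. , 33.2]))
62 (array([-0.0237,  0.0065, -0.0001]), array([-0. ,  0. , 36.2]))
65 (array([-0.0258,  0.0063, -0.0001]), array([-0. ,  0. , 39.2]))
68 (array([-0.0279,  0.006 , -0.0001]), array([-0. ,  0. , 42.2]))
71 (array([-0.03  ,  0.0056, -0.0001]), array([-0. ,  0. , 45.2]))
74 (array([-0.0321,  0.0051, -0.0001]), array([-0. ,  0. , 48.2]))
77 (array([-0.0341,  0.0045, -0.0001]), array([-0. ,  0. , 51.2]))
```

View pics/t3.png

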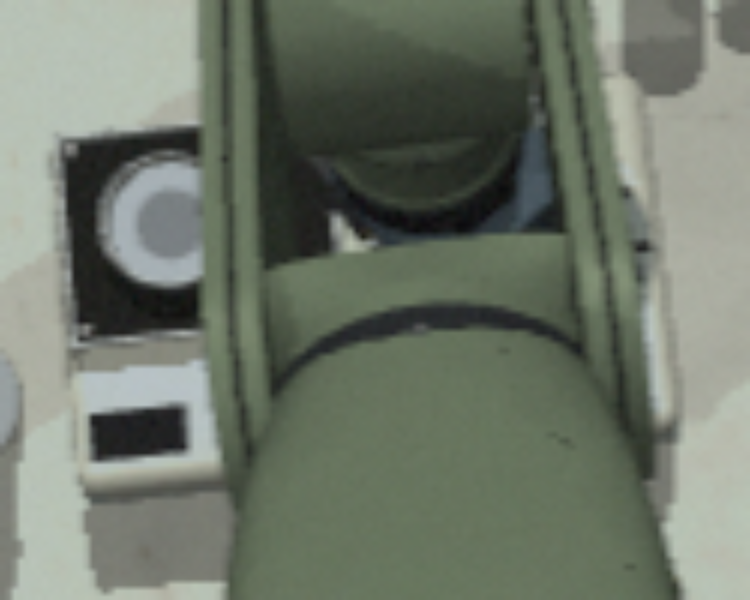

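The arm hides the dial in this view, but the force rose to about 3 N and dropped to zero, so the first click went through. Next is the second one.

>>> send_rows(
  targets="-0.0032 0.0022 0 0 0 6 0; -0.0051 0.0031 0 0 0 9 0; -0.0071 0.0039 0 0 0 12 0; -0.0091 0.0046 0 0 0 15 0; -0.0101 0.0049 0 0 0 17 0; -0.0111 0.0052 0 0 0 18 0; -0.0122 0.0055 0 0 0 20 0; -0.0132 0.0057 0 0 0 21 0; -0.0153 0.0061 0 0 0 24 0; -0.0174 0.0064 0 0 0 27 0; -0.0188 0.0065 0 0 0 29 0; -0.0188 0.0065 0 0 0 29 0",
)

```text
time_s: 6.18
ee_pos: [602.4, 76.5, 73.9]
ee_rot: [180.0, 0.1, 101.8]
force: [0.8, -0.4, -0.7]
gripper_width: 0.6
gripper_force: 0.0
```

```bash
python3 -c "
from h import *
look(); plan(range(53,90,3))"
```

```text
6.2333 [602.25291579  76.61052892  73.90044794] [-1.79994341e+02  3.95663629e-02  1.01893571e+02] [-0.53076994 -0.75726731 -0.07871266]
53 (array([ 0.0014, -0.0007, -0.0001]), array([-0. ,  0. , -1.8]))
56 (array([-0.0004,  0.0004, -0.0001]), array([-0. ,  0. ,  1.2]))
59 (array([-0.0022,  0.0015, -0.0001]), array([-0. ,  0. ,  4.2]))
62 (array([-0.0041,  0.0025, -0.0001]), array([-0. ,  0. ,  7.2]))
65 (array([-0.0061,  0.0033, -0.0001]), array([-0. ,  0. , 10.2]))
68 (array([-0.008 ,  0.0041, -0.0001]), array([-0. ,  0. , 13.2]))
71 (array([-0.01  ,  0.0048, -0.0001]), array([-0. ,  0. , 16.2]))
74 (array([-0.0121,  0.0053, -0.0001]), array([-0. ,  0. , 19.2]))
77 (array([-0.0142,  0.0058, -0.0001]), array([-0. ,  0. , 22.2]))
80 (array([-0.0163,  0.0061, -0.0001]), array([-0. ,  0. , 25.2]))
83 (array([-0.0184,  0.0064, -0.0001]), array([-0. ,  0. , 28.2]))
86 (array([-0.0205,  0.0065, -0.0001]), array([-0. ,  0. , 31.2]))
89 (array([-0.0226,  0.0065, -0.0001]), array([-0. ,  0. , 34.2]))
```

Zero force at 55°, so the second click is done. Now the third.

>>> send_rows(
  targets="-0.0022 0.0015 0 0 0 4 0; -0.0041 0.0025 0 0 0 7 0; -0.0061 0.0033 0 0 0 10 0; -0.008 0.0041 0 0 0 13 0; -0.009 0.0045 0 0 0 15 0; -0.010 0.0048 0 0 0 16 0; -0.0111 0.0051 0 0 0 18 0; -0.0121 0.0053 0 0 0 19 0; -0.0142 0.0058 0 0 0 22 0; -0.0163 0.0061 0 0 0 25 0; -0.0184 0.0064 0 0 0 28 0; -0.0198 0.0064 0 0 0 30 0",
)

```text
time_s: 7.33
ee_pos: [612.4, 58.3, 73.9]
ee_rot: [180.0, 0.1, 71.8]
force: [-0.7, 0.0, 0.1]
gripper_width: 0.1
gripper_force: 0.0
```

```bash
python3 -c "
from h import *
look(); plan(range(83,120,3))"
```

```text
7.3833 [612.4652556   58.09932992  73.90623246] [1.79985868e+02 7.32860204e-02 7.17180556e+01] [0.26557518 0.03002059 0.13710196]
scene peg 2 16.79234595788167 advance 93.61588367195483
83 (array([ 0.0015, -0.0008, -0.0001]), array([-0. ,  0. , -1.8]))
86 (array([-0.0003,  0.0004, -0.0001]), array([-0. ,  0. ,  1.2]))
89 (array([-0.0021,  0.0015, -0.0001]), array([-0. ,  0. ,  4.2]))
92 (array([-0.004 ,  0.0024, -0.0001]), array([-0. ,  0. ,  7.2]))
95 (array([-0.0059,  0.0033, -0.0001]), array([ 0. ,  0. , 10.2]))
98 (array([-0.0079,  0.0041, -0.0001]), array([ 0. ,  0. , 13.2]))
101 (array([-0.0099,  0.0047, -0.0001]), array([ 0. ,  0. , 16.2]))
104 (array([-0.012 ,  0.0053, -0.0001]), array([ 0. ,  0. , 19.2]))
107 (array([-0.014 ,  0.0057, -0.0001]), array([ 0. ,  0. , 22.2]))
110 (array([-0.0161,  0.0061, -0.0001]), array([ 0. ,  0. , 25.2]))
113 (array([-0.0182,  0.0063, -0.0001]), array([ 0. ,  0. , 28.2]))
116 (array([-0.0204,  0.0064, -0.0001]), array([ 0. ,  0. , 31.2]))
119 (array([-0.0225,  0.0064, -0.0001]), array([ 0. ,  0. , 34.2]))
```

>>> send_rows(
  targets="-0.0021 0.0015 0 0 0 4 0; -0.004 0.0024 0 0 0 7 0; -0.0059 0.0033 0 0 0 10 0; -0.0079 0.0041 0 0 0 13 0; -0.0089 0.0044 0 0 0 15 0; -0.0099 0.0047 0 0 0 16 0; -0.011 0.005 0 0 0 18 0; -0.012 0.0053 0 0 0 19 0; -0.014 0.0057 0 0 0 22 0; -0.0161 0.0061 0 0 0 25 0; -0.0175 0.0062 0 0 0 27 0; -0.0175 0.0062 0 0 0 27 0",
)

```text
time_s: 8.48
ee_pos: [612.6, 39.8, 73.9]
ee_rot: [180.0, 0.1, 44.8]
force: [0.4, -0.4, -0.2]
gripper_width: 0.6
gripper_force: 0.0
```

```bash
python3 -c "
from h import *
look(); print(env.state()['qpos'])"
```

```text
8.5333 [612.64347237  39.99193741  73.88436246] [1.79996469e+02 4.99016414e-02 4.49126489e+01] [-0.88117955 -0.10690279  0.130956  ]
scene peg 14 28.175274196147953 advance 131.4424345790521
[ 2.69923101e+00  2.83150610e+01  9.52772661e+01 -2.72985574e-02
  5.64252235e+01  4.78036547e+01]
```

```bash
python3 -c "
from h import *
print(shift(B,180,45))"
```

```text
(array([ 0.0097, -0.168 , -0.1061]), array([ 0. ,  0. , -0.1]))
```

>>> send_rows(
  targets="0.006 0 0 0 0 0 0; 0.012 0 0 0 0 0 0; 0.012 0 -0.02 0 0 0 0; 0.012 0 -0.05 0 0 0 0; 0.012 0 -0.08 0 0 0 0; 0.012 0 -0.106 0 0 0 0; 0.012 0 -0.106 0 0 0 0; 0.01 -0.034 -0.106 0 0 0 0; 0.01 -0.073 -0.106 0 0 0 0; 0.01 -0.113 -0.106 0 0 0 0; 0.01 -0.15 -0.106 0 0 0 0; 0.01 -0.168 -0.106 0 0 0 0",
)

```text
time_s: 9.63
ee_pos: [498.4, 169.1, 179.5]
ee_rot: [-179.9, 0.1, 45.0]
force: [0.7, 0.2, 0.9]
gripper_width: 1.0
gripper_force: 0.0
```

```bash
python3 -c "
from h import *
look('t4'); print(shift(B,82,45))
f=eyes.grab_frame('wrist'); g=blob(f,*GREEN); print(g, g and onz(f,g[0],76))"
```

```text
9.6833 [497.19788921 170.30662049 179.58813964] [-1.79789080e+02  8.52494232e-02  4.50500434e+01] [-2.36120392  1.21293205  0.71079811]
top peg 12 34.72340018642666 advance 118.1107786524583
scene peg 7 38.041763144578354 advance 121.30670393743432
(array([-0.0011,  0.0011,  0.0979]), array([0., 0., 0.]))
(array([290.0019802 , 208.65148515]), array([278, 196,  25,  26, 505], dtype=int32)) [505.38181851 165.56004567  76.        ]
```

View pics/t4.png

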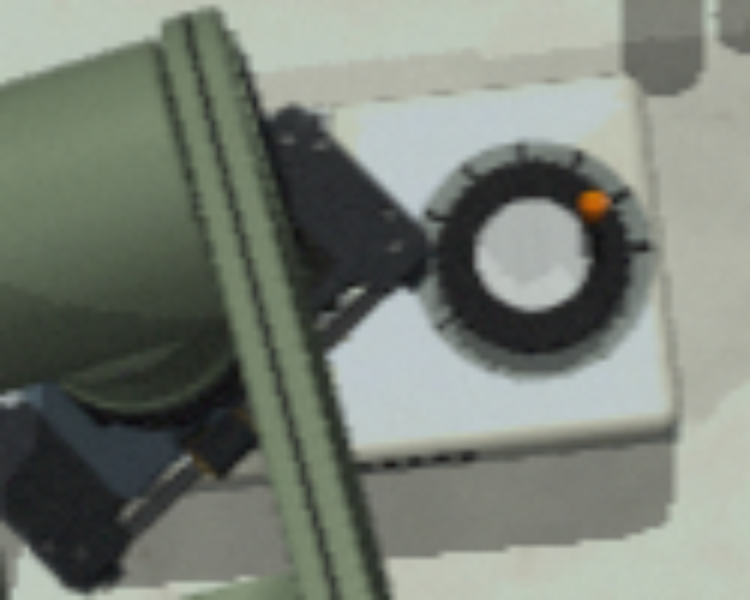

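The dial has settled with the peg beside the seventh mark (594,205 in the crop), 120° on, which is stop 6. Next is the button.

```bash
python3 -c "
from h import *
print(env.state()['ee_pos'],shift([503,166],80,45))"
```

```text
[501.97120796 167.03010281 179.89446855] (array([-0.    ,  0.0014,  0.0999]), array([ 0.1, -0. , -0.1]))
```

>>> send_rows(
  targets="0.001 0.002 0.03 0 0 0 0; 0.001 0.002 0.06 0 0 0 0; 0.001 0.002 0.08 0 0 0 0; 0.001 0.002 0.09 0 0 0 0; 0.001 0.002 0.097 0 0 0 0; 0.001 0.002 0.1 0 0 0 0; 0.001 0.002 0.1 0 0 0 0; 0.001 0.002 0.1 0 0 0 0",
)

```text
time_s: 10.5
ee_pos: [504.8, 166.0, 80.8]
ee_rot: [179.9, -0.1, 44.8]
force: [-0.3, 0.4, 0.7]
gripper_width: 0.6
gripper_force: 0.0
```

```bash
python3 -c "
from h import *
print(env.state()['ee_pos'],env.state()['force'],shift([503,166],71,45))"
```

```text
[504.78629236 166.00136179  80.84225709] [-0.28728033  0.43406732  0.70500815] (array([-0.0013, -0.0013,  0.0098]), array([ 0.1, -0.1, -0.2]))
```

Commanded height is about 80; I'll press slowly to 71 and read the force.

>>> send_rows(
  targets="-0.001 -0.001 0.002 0 0 0 0; -0.001 -0.001 0.004 0 0 0 0; -0.001 -0.001 0.005 0 0 0 0; -0.001 -0.001 0.006 0 0 0 0; -0.001 -0.001 0.007 0 0 0 0; -0.001 -0.001 0.008 0 0 0 0; -0.001 -0.001 0.009 0 0 0 0; -0.001 -0.001 0.009 0 0 0 0; -0.001 -0.001 0.009 0 0 0 0",
)

```text
time_s: 11.25
ee_pos: [502.6, 166.1, 71.3]
ee_rot: [180.0, -0.0, 44.8]
force: [-0.1, -0.2, 4.9]
gripper_width: 0.2
gripper_force: 2.4
```

>>> send_rows(
  targets="0 0 0.0005 0 0 0 0; 0 0 0.0005 0 0 0 0; 0 0 0.001 0 0 0 0; 0 0 0.001 0 0 0 0; 0 0 0.001 0 0 0 0",
)

```text
time_s: 11.67
ee_pos: [502.6, 166.1, 71.1]
ee_rot: [180.0, -0.1, 44.8]
force: [-1.9, 0.1, 10.6]
gripper_width: 0.8
gripper_force: 5.4
```

The force climbed to about 10 N while the tool stayed at 71.1 mm, so the button is fully down. I'll release and retreat.

>>> send_rows(
  targets="0 0 -0.003 0 0 0 0; 0 0 -0.006 0 0 0 0; 0 0 -0.012 0 0 0 0; 0 0 -0.03 0 0 0 0; 0 0 -0.06 0 0 0 0; 0 0 -0.09 0 0 0 0; 0 0 -0.12 0 0 0 0; 0 0 -0.15 0 0 0 0; -0.03 -0.03 -0.15 0 0 0 0; -0.06 -0.06 -0.15 0 0 0 0; -0.06 -0.06 -0.15 0 0 0 0; -0.06 -0.06 -0.15 0 0 0 0",
)

```text
time_s: 12.67
ee_pos: [415.1, 165.8, 219.9]
ee_rot: [-180.0, 0.1, 44.9]
force: [0.1, -0.0, 0.0]
gripper_width: 0.4
gripper_force: 0.0
```

```bash
python3 -c "
from h import *
look('t5')"
```

```text
12.7167 [416.95593661 166.11402408 220.10797777] [ 1.79969615e+02 -1.88696137e-02  4.48756837e+01] [-0.77263051 -0.45005704 -0.07046344]
top peg 14 34.240419218571304 advance 119.14074644447486
scene peg 18 30.09387123373265 advance 129.26510435275162
```

View pics/t5.png

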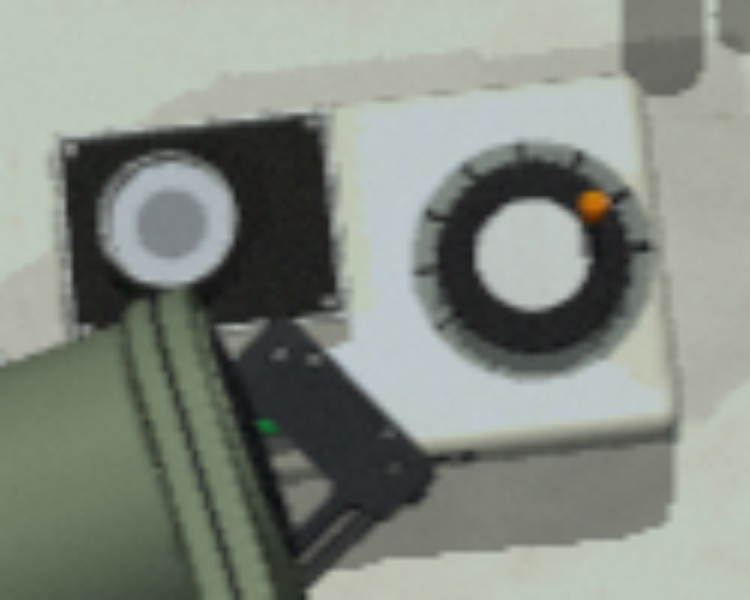

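The peg is on the seventh mark (594,205), the dish hasn't moved, and the arm is clear.

```bash
python3 -c "
from workcell import env
print(env.job_done())"
```

```text
the job is handed in; nothing more can be done
None
```

The dial went up exactly four clicks (stop 2 to stop 6), then the start button was pressed fully down and released; the dish did not move, the arm never went near the beaker or flask (no final check picture of those two), and the job was handed in at about 13 s.

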